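# Clear the curing oven's door and shut it on its catch

### The arm

A 6-joint arm with a two-finger parallel gripper is mounted at the origin on the work surface. World frame = base frame: x ahead of the robot, y to its left, z up, the work surface at z = 0. Lengths are in m, angles in rad, forces in N, time in s.
With the tool pointing down it reaches from about 0.375 to 0.9 m from the base axis. Payload 3.1 kg.
Tool frame: the origin (TCP) lies midway between the tips of the shut fingers; the grasp point (between the pads) lies 19 mm behind it (manip.pinch_z is the distance from the TCP to the grasp point, in m); z points along the fingers, y is the line along which they close (so a half turn about z gives the same grasp; the last joint's range is limited). The gripper opens to 85 mm and grips with 20 to 120 N. Pads are 22 mm wide; open, the fingers measure 114 mm over their backs; the gripper's body (76 mm by 85 mm) begins 54 mm behind the grasp point. The pads swing forward as they close: fully open they stand 13 mm farther back than shut.
Start: joints at [0.973, 0.527, 1.433, -0, 1.181, -0.178], TCP at [0.255, 0.571, 0.231] pointing down, gripper open.
Joint ranges: [-3.08, 3.08], [-0.75, 2.2], [0.22, 2.44], [-1.43, 4.57], [0, 2.65], [-2.85, 2.85]. Speed limits (rad/s): [2.79, 2.79, 3.14, 3.14, 3.14, 3.14].

### API

Orientations are given as a unit quaternion [x, y, z, w].
In Python, from station import manip, viewer, ticket gives the robot as it stands.
- The arm moves only by the shell command python3 -m creep 'ROWS' [FORCE]. ROWS is JSON, a list of rows, each an object with "slide": the shift along the tool's x, y, z in cm, a list of three; "angular": the turn, a rotation vector about the tool's x, y, z in rad, a list of three; "claw": the opening, from -1 (shut) to 1 (fully open). A call has 1 to 10 rows; each row shifts and turns the commanded pose from where the row before left it, along the tool's axes as they then stand; what a row does not reach is not made up. A row lasts 1/12 s, in which the tool goes at most 41.7 mm and 7.16 degrees, less where a joint would pass 70% of its speed; a pose out of reach is approached as far as the arm can. A call with a gripper value outside its range is refused whole. The fingers move at their own pace and stop on an object; FORCE is the grip in N (left out, the last holds). Time passes only in rows, so rows that do not move let the fingers close. It gives the time, the measured TCP pose, the force, the opening and the grip force at its end, in the units of the state.
- manip.sense(): the state, without advancing time (a new reading comes with each control period).
- viewer.snapshot(name): name is "side" or "top"; returns the picture (420x560x3 uint8, blue, green, red); there is no depth.
- viewer.calibration(name): a dict with "fov_y" (degrees; the focal length in pixels is half the picture's height over the tangent of half this angle, whatever the lens; pixels are square), "cx", "cy" (the principal point, pixels), "T" (4x4, takes a point from camera to world coordinates). Camera axes: x right, y up, looking along -z (the intrinsics and any distortion apply to the point x, -y, -z); pixel columns grow to the right and rows downward; lengths in m; the calibration is good to about 2 mm. A picture is of the moment at which its call begins. calibration takes no time and is no camera call.
- ticket.sign_off(): hands the job in; it is judged then, once.
The state is a dict: "t": time; "q": joint angles; "qd": joint speeds; "tau": joint torques, N m; "tcp_pos": TCP position; "tool_rot": TCP orientation; "force": force on the tool from outside, world axes, zero at the start; "ft_torque": the same for the moment, N m; "finger_gap": opening from 0.0 (shut) to 1.0 (fully open); "gripper_force": force on a finger pad.
Only numpy, scipy, OpenCV 4.12 (cv2) and the standard library are available. Lean on these libraries where they do the work, as an engineer would, in place of code of your own. Each camera call takes 0.05 s, during which the arm holds its last target. There are 200 camera calls.

### The job

The small curing oven cannot be shut: the ink pot with the orange lid has been left on the bench in the swing of the door, and the loaded rack still sticks out. Stand that pot upright in the free place in the blue drip tray with the other pots, slide the rack fully home without upsetting the red caps on it, and then push the door shut until its catch holds it. Do not let the door run into the pot, and leave the other pots and the red housing as they are.

Things in the scene. Friction and masses are not known exactly. Their poses are not given: they have to be found in the camera images.
- oven: Grey bench-top curing oven, fixed: 300 deep (its x) x 360 wide (its y) x 186 mm high. Origin: centre of its underside, on the bench. Its front faces its own -x and lies at x = -150 mm. The open chamber is 213 mm wide, centred at y = -53.5 mm, z = 40 to 165 mm; above it the flat roof, 165 to 186 mm, which a gripper pushing the rack must clear (tilt it). Dark control panel on the +y side.
- rack: Loose aluminium rack in the oven's runners, 264 deep (x, as the oven's x) x 205 wide, 10 mm rims. Origin: centre of its underside, 85 mm above the bench. At its front (x = -132 mm) an upright plate 185 wide, 5 thick, z = 0 to 48 mm (rolled edge to 51). Starts 60 to 105 mm out; slides with 3 to 7 N friction, 4 mm side play. Home, against the back wall: origin at x = -2 mm in the oven's frame.
- cap1: Red plastic cap, freshly printed, loose, standing upright on the rack: 47 mm diameter, 55 mm tall, 60 g. Origin: centre of its underside.
- cap2: Red plastic cap like cap1, standing on the rack.
- cap3: Red plastic cap like cap1, standing on the rack.
- oven_door (a joint): Hinge angle of the oven's dark door, rad: 0 is shut flat on the oven's front, growing as it opens (1.45 to 1.65 at the start). It has a little friction and stays where it is left. In the last 0.06 rad a sprung roller catch resists: about 7 N at door_push carries it over a crest at about 0.03 rad, then the catch draws the door to 0 and holds it; short of that the door stays ajar.
- door_hinge (a point): On the door's vertical hinge axis, 107 mm above the bench, at x = -150, y = -175 mm of the oven. The door is a flat panel 245 wide (hinge to free edge), 18 thick, 30 to 184 mm above the bench; shut it runs from the hinge along the oven's +y, open its free end points along the oven's -x. Site axes are the door's: inner face in x = 0, outer face x = -18 mm, door extends along +y.
- door_push (a point): Point on the door's outer face for pushing it shut: 185 mm from the hinge axis, 30 mm below the door's top, 154 mm above the bench. Axes as the door's (push along its +x). An upright bar handle 12 mm thick, standing 32 mm off the outer face, is 37 mm further towards the free edge.
- ink_pot: Ink pot with an orange lid and band, closed, loose, standing on the bench in front of the oven in the swing of the door: round, white, 60 mm diameter (lid 62 mm), 72 mm tall, about 250 g. Origin: centre of its underside.
- drip_tray: Blue drip tray, fixed on the bench: 280 (its x) x 130 (its y) x 20 mm high outside, walls 4 mm. Origin: centre of its underside; the inner floor on which the pots stand is 4 mm above it. One pot stands towards each end of it; the free place is between them.
- pot_black: Ink pot with a black lid, same size as ink_pot, standing in the drip tray at its -x end.
- pot_green: Ink pot with a green lid, same size as ink_pot, standing in the drip tray at its +x end.
- housing: Dark red appliance housing, loose, standing on the bench off to the robot's left: base 137 mm diameter and 103 mm tall, with a column to 177 mm. Origin: centre of its underside. To be left alone.
Not all that is in view belongs to the job. Of the things that look like the ink_pot, the smaller one is meant.

How it is judged:
By the outcome, as a careful person would: the job done as asked, in the order asked, and still so for the second after the job is handed in, with the robot touching nothing.
It also fails if it takes over 72 s, if anything falls off the work surface, if the arm or the gripper's body presses on something with over 40 N, if the wrist force passes 120 N, or if a joint passes its speed limit or range.

## Working session

There is one attempt and no reset: what is moved stays moved. The work goes in short steps, Python scripts to look and compute and a shell command to move; the robot and the scene stay as the last step left them, time stands still between calls to the robot, and variables do not carry over. Pictures are saved under pics/ and viewed, at most 10 in all, crops included, and the job is handed in when it is done.

```bash
ls; mkdir -p pics
python3 - <<'E'
from station import manip, viewer
import cv2,numpy as np
for n in("side","top"):
    im=viewer.snapshot(n); cv2.imwrite(f"pics/{n}0.png",im)
    c=viewer.calibration(n); print({k:(v if k!="T" else np.round(v,4).tolist()) for k,v in c.items()})
s=manip.sense(); print(s['t'],s['tcp_pos'],s['tool_rot'],s['finger_gap'],manip.pinch_z)
E
```

```text
pics
{'fov_y': 53.142534654190975, 'cx': 272.8027416949233, 'cy': 214.5142177364618, 'T': [[-0.8209, -0.3801, 0.4261, 0.941], [0.5706, -0.5185, 0.6369, 0.6838], [-0.0211, 0.766, 0.6425, 0.7014], [0.0, 0.0, 0.0, 1.0]]}
{'fov_y': 48.47466390237095, 'cx': 275.94085671427587, 'cy': 203.90901169309927, 'T': [[0.0296, 0.9963, -0.0807, 0.4831], [-0.9993, 0.0312, 0.0189, 0.1088], [0.0214, 0.0801, 0.9966, 1.2377], [0.0, 0.0, 0.0, 1.0]]}
0.1 [0.25432151 0.57021373 0.23045224] [ 2.08363000e-01  9.78051087e-01 -8.87994337e-04 -3.76880984e-04] 1.0024808337529245 0.0187
```

View pics/side0.png

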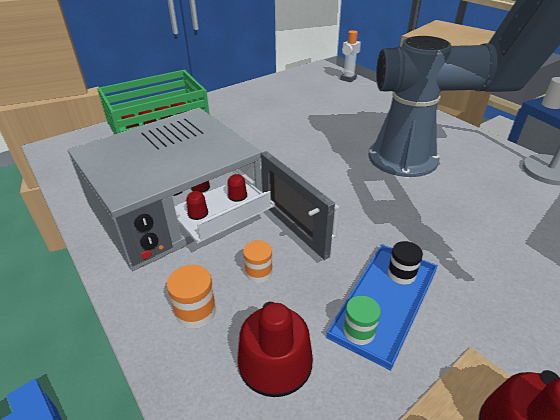

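View pics/top0.png

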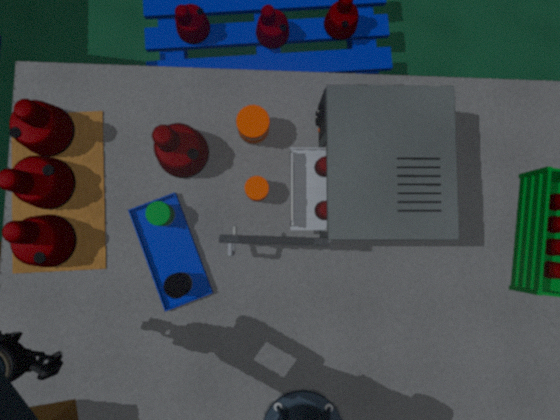

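Candidates for the ink pot are the small orange one at top (257,188) / side (258,259), and the large orange one at top (253,124) / side (191,295). The black and green pots in the tray are not meant. I choose the smaller one and check it in a close crop.

```bash
cat > h.py <<'E'
import numpy as np,cv2
from station import viewer,manip
from scipy.spatial.transform import Rotation as R
CAL={n:viewer.calibration(n) for n in("side","top")}
def K(n):
    c=CAL[n]; f=210/np.tan(np.radians(c["fov_y"])/2); return f,c["cx"],c["cy"],np.array(c["T"])
def proj(n,P):
    f,cx,cy,T=K(n); p=(np.atleast_2d(P)-T[:3,3])@T[:3,:3]
    return np.c_[cx+f*p[:,0]/-p[:,2], cy+f*p[:,1]/p[:,2]]
def ray(n,u,z):
    f,cx,cy,T=K(n); d=T[:3,:3]@np.array([(u[0]-cx)/f,-(u[1]-cy)/f,-1.]); o=T[:3,3]
    return o+d*(z-o[2])/d[2]
def blob(im,lo,hi,box):
    x0,y0,x1,y1=box; m=cv2.inRange(cv2.cvtColor(im,cv2.COLOR_BGR2HSV),lo,hi); k=np.zeros_like(m); k[y0:y1,x0:x1]=m[y0:y1,x0:x1]
    n,l,s,c=cv2.connectedComponentsWithStats(k); i=1+np.argmax(s[1:,4]); return c[i],s[i],(l==i).astype(np.uint8)
E
python3 - <<'E'
from h import *
t=cv2.imread("pics/top0.png"); s=cv2.imread("pics/side0.png")
a=cv2.resize(t[75:255,205:470],None,fx=3,fy=3,interpolation=cv2.INTER_CUBIC); cv2.imwrite("pics/ct.png",a)
b=cv2.resize(s[100:340,60:350],None,fx=2.5,fy=2.5,interpolation=cv2.INTER_CUBIC); cv2.imwrite("pics/cs.png",b)
for nm,lo,hi,box in(("orange",(5,150,100),(20,255,255),(235,165,280,210)),("green",(45,100,60),(75,255,255),(130,190,185,240)),("black",(0,0,0),(180,255,45),(155,265,195,302)),("big",(5,150,100),(20,255,255),(230,100,280,150))):
    c,st,m=blob(t,lo,hi,box); print(nm,c,st,ray("top",c,.072))
lo,hi=(100,120,60),(125,255,255)
c,st,m=blob(t,lo,hi,(110,180,230,320)); 
r=cv2.minAreaRect(cv2.findContours(m,0,1)[0][0]); print(r)
bp=np.array([ray("top",p,.02)[:2] for p in cv2.boxPoints(r)]);print(bp,bp.mean(0),np.linalg.norm(np.diff(bp,axis=0),axis=1))
c,st,m=blob(s,(5,150,100),(20,255,255),(235,235,280,285)); print("side orange",c,st)
E
```

```text
orange [256.30567686 187.68777293] [245 176  24  24 458] [0.6167887  0.13722852 0.072     ]
green [158.13938053 213.        ] [146 202  25  23 452] [0.54556874 0.37930194 0.072     ]
black [177.42574257 284.8       ] [164 273  28  25 505] [0.37014263 0.32327477 0.072     ]
big [252.3627907  121.15813953] [236 105  34  33 860] [0.78645162 0.15284806 0.072     ]
((170.1970977783203, 251.2919464111328), (108.50342559814453, 51.944942474365234), 70.01689147949219)
[[0.55581425 0.47170672]
 [0.60619344 0.34759602]
 [0.34576321 0.24035947]
 [0.29751368 0.36310271]] [0.45132114 0.35569123] [0.133946   0.28164443 0.13188601]
side orange [257.32358318 252.14076782] [243 241  29  24 547]
```

View pics/ct.png

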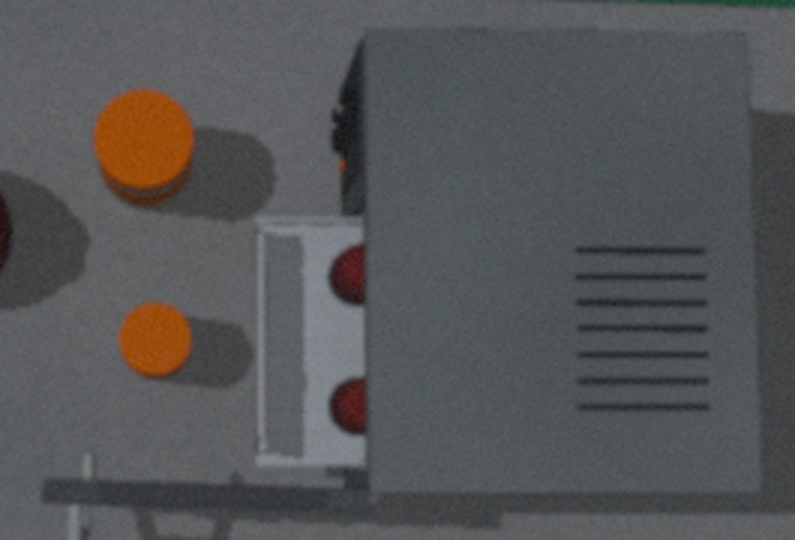

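View pics/cs.png

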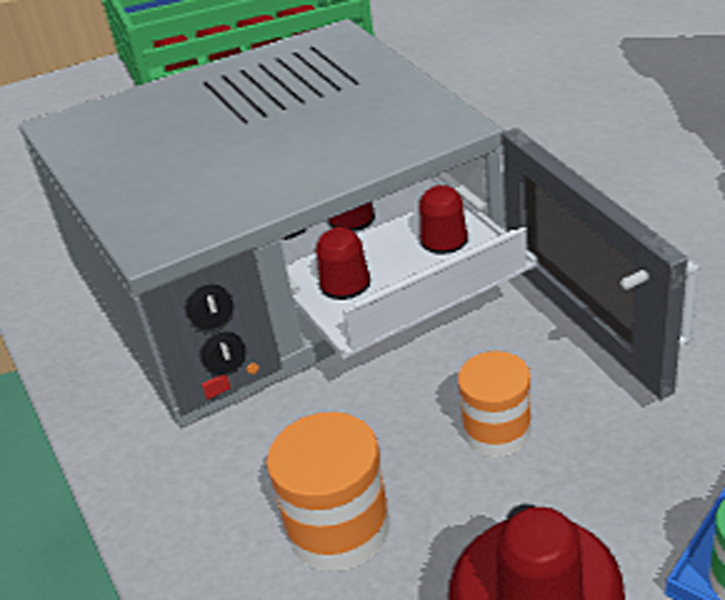

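The crops show the small pot at top (257,188), with an orange lid and band and a white body, well clear of the large one. Roof corners in the top view are about (327,85), (454,86), (458,239) and (329,238). The rack plate's top edge runs from about (292,149) to (292,230), and the door top from (329,238) to (219,236).

```bash
cat > fit.py <<'E'
from h import *
from scipy.optimize import least_squares
def Rz(a): return np.array([[np.cos(a),-np.sin(a)],[np.sin(a),np.cos(a)]])
loc=np.array([[-150,180],[150,180],[150,-180],[-150,-180]])/1e3
tp=np.array([[327,85],[454.3,85.7],[458.3,239],[328.7,238.3]])
# side-crop readings /2.5 + offset: front +y roof corner, front -y, back +y, 
sp=np.array([[132,281],[22,124],[347,20],[503,131]])/2.5+[60,100]
def P(v,z=.186): return np.c_[loc@Rz(v[2]).T+v[:2],np.full(4,z)]
def res(v): return np.r_[(proj("top",P(v))-tp).ravel(),(proj("side",P(v))-sp).ravel()]
for w in("both","top"):
    r=least_squares(lambda v:res(v)[:(8 if w=="top" else 16)],[.65,-.2,-1.57]); print(w,r.x,np.degrees(r.x[2]),np.round(r.fun,1))
    if w=="both": v=r.x
def oven(p): return (Rz(v[2]).T@(np.array(p)[:2]-v[:2]))
def world(p): return Rz(v[2])@np.array(p)+v[:2]
if __name__=="__main__":
    for u in([258,75+220],):pass
    tc=lambda x,y:(205+x/3,75+y/3)
    for u in(tc(261,225),tc(262,455)): print("rack plate top",oven(ray("top",u,.135)))
    for u in(tc(45,480),tc(45,502),tc(370,488)): print("door top",oven(ray("top",u,.184)),ray("top",u,.184))
    for u in(tc(355,272),tc(352,404)): print("cap?",oven(ray("top",u,.145)))
    p=np.array([.6168,.1372]); print("pot oven",oven(p), "hinge",world([-.15,-.175]))
    print("pot side lid centre", proj("side",[[*p,.072]]), proj("side",[[*p,0.0]]))
    g=np.array([.5456,.3793]);b=np.array([.3701,.3233]);print("tray yaw pots",np.degrees(np.arctan2(*(g-b)[::-1])))
E
python3 fit.py
```

```text
both [ 0.67397447 -0.17384497 -1.54073944] -88.27786725374855 [-1.1 -0.6  0.1 -0.4  1.   1.3 -1.4  2.  -1.6 -0.  -2.1 -0.4  0.5 -1.1
  0.7 -0.8]
top [ 0.67540034 -0.17469137 -1.54290734] -88.40207895788986 [-0.6 -1.3  0.6 -0.9  1.2  0.8 -1.2  1.3]
rack plate top [-0.22613287  0.03594289]
rack plate top [-0.225928   -0.14763118]
door top [-0.39158622 -0.16794016] [0.49434207 0.21251738 0.184     ]
door top [-0.39143565 -0.18437617] [0.47791801 0.21187294 0.184     ]
door top [-0.14737636 -0.17398323] [ 0.49564081 -0.03176379  0.184     ]
cap? [-0.15244089 -0.00337422]
cap? [-0.15569693 -0.10795022]
pot oven [-0.31262271 -0.04780101] hinge [ 0.49454566 -0.02917188]
pot side lid centre [[257.51236642 250.1126302 ]] [[258.9492254  273.07283264]]
tray yaw pots 17.69727568548983
```

```bash
cat > go.py <<'E'
# usage: go.py x y z  -> remaining shift in tool axes (cm), tool axes in world
import sys
from h import *
s=manip.sense(); A=R.from_quat(s['tool_rot']).as_matrix(); p=s['tcp_pos']
print("t",round(s['t'],2),"p",np.round(p,4),"F",np.round(s['force'],1),"gap",round(s['finger_gap'],2),"grip",round(s['gripper_force'],1),"q",np.round(s['q'],2))
print("axes x,y,z:",np.round(A.T,3).tolist())
if len(sys.argv)>3: print("shift cm",np.round(A.T@(np.array(sys.argv[1:4],float)-p)*100,2))
E
python3 -m creep '[{"slide":[0,0,0],"angular":[0,0,-0.115],"claw":1},{"slide":[0,0,0],"angular":[0,0,-0.115],"claw":1},{"slide":[0,0,0],"angular":[0,0,-0.115],"claw":1},{"slide":[0,0,0],"angular":[0,0,-0.115],"claw":1},{"slide":[0,0,0],"angular":[0,0,-0.115],"claw":1},{"slide":[0,0,0],"angular":[0,0,-0.115],"claw":1},{"slide":[0,0,0],"angular":[0,0,-0.11],"claw":1},{"slide":[0,0,0],"angular":[0,0,0],"claw":1}]' 40
python3 go.py .617 .137 .2
```

```text
t: 0.77
tcp_pos: [0.2545, 0.5704, 0.2308]
tool_rot: [-0.19, 0.982, -0.0, -0.0]
force: [0.2, 0.2, -0.1]
finger_gap: 1.0
gripper_force: 0.0
t 0.77 p [0.2545 0.5704 0.2308] F [ 0.2  0.2 -0.1] gap 1.0 grip 0.0 q [ 0.97  0.53  1.43 -0.    1.18 -0.98]
axes x,y,z: [[-0.928, -0.373, 0.001], [-0.373, 0.928, -0.001], [-0.001, -0.001, -1.0]]
shift cm [-17.49 -53.73   3.1 ]
```

```bash
python3 -m creep '[{"slide":[-1,-3,0],"angular":[0,0,0],"claw":1},{"slide":[-1,-3,0],"angular":[0,0,0],"claw":1},{"slide":[-1,-3,0],"angular":[0,0,0],"claw":1},{"slide":[-1,-3,0],"angular":[0,0,0],"claw":1},{"slide":[-1,-3,0],"angular":[0,0,0],"claw":1},{"slide":[-1,-3,0],"angular":[0,0,0],"claw":1},{"slide":[-1,-3,0],"angular":[0,0,0],"claw":1},{"slide":[-1,-3,0],"angular":[0,0,0],"claw":1},{"slide":[-1,-3,0],"angular":[0,0,0],"claw":1}]'
python3 -m creep '[{"slide":[-1,-3,0],"angular":[0,0,0],"claw":1},{"slide":[-1,-3,0],"angular":[0,0,0],"claw":1},{"slide":[-1,-3,0],"angular":[0,0,0],"claw":1},{"slide":[-1,-3,0],"angular":[0,0,0],"claw":1},{"slide":[-1,-3,0],"angular":[0,0,0],"claw":1},{"slide":[-1,-3,0],"angular":[0,0,0],"claw":1},{"slide":[-1,-3,0],"angular":[0,0,0],"claw":1},{"slide":[-0.5,-2,0],"angular":[0,0,0],"claw":1},{"slide":[0,-0.8,0],"angular":[0,0,0],"claw":1},{"slide":[0,0,0],"angular":[0,0,0],"claw":1}]'
python3 go.py .617 .137 .03
python3 - <<'E'
from h import *
for n in("top","side"): cv2.imwrite(f"pics/{n}1.png",viewer.snapshot(n))
E
```

```text
t: 1.52
tcp_pos: [0.4391, 0.352, 0.2311]
tool_rot: [-0.187, 0.982, -0.0, -0.0]
force: [0.4, -0.3, -0.3]
finger_gap: 1.0
gripper_force: 0.0
t: 2.35
tcp_pos: [0.5969, 0.1585, 0.2308]
tool_rot: [-0.187, 0.982, -0.0, -0.0]
force: [0.1, -0.0, 0.8]
finger_gap: 1.002
gripper_force: 0.0
t 2.35 p [0.5969 0.1585 0.2308] F [ 0.1 -0.   0.8] gap 1.0 grip 0.0 q [ 0.08  0.52  1.45 -0.    1.17 -1.87]
axes x,y,z: [[-0.93, -0.367, 0.001], [-0.367, 0.93, 0.0], [-0.001, -0.0, -1.0]]
shift cm [-1.1  -2.74 20.08]
```

```bash
python3 -m creep '[{"slide":[-1.1,-2.7,0],"angular":[0,0,0],"claw":1},{"slide":[0,0,3],"angular":[0,0,0],"claw":1},{"slide":[0,0,3],"angular":[0,0,0],"claw":1},{"slide":[0,0,3],"angular":[0,0,0],"claw":1},{"slide":[0,0,3],"angular":[0,0,0],"claw":1},{"slide":[0,0,0],"angular":[0,0,0],"claw":1}]'
python3 go.py .617 .137 .024
python3 - <<'E'
from h import *
n="side"; im=viewer.snapshot(n); t=viewer.snapshot("top")
cv2.imwrite("pics/pre.png",np.hstack([cv2.resize(im[150:320,180:360],None,fx=2.2,fy=2.2),cv2.resize(t[100:270,170:350],None,fx=2.2,fy=2.2)]))
E
```

```text
t: 2.95
tcp_pos: [0.6107, 0.1408, 0.1054]
tool_rot: [-0.19, 0.982, 0.001, -0.007]
force: [-1.4, 0.5, -0.4]
finger_gap: 0.995
gripper_force: 0.0
t 2.95 p [0.6107 0.1408 0.1054] F [-1.4  0.5 -0.4] gap 0.99 grip 0.0 q [ 0.05  0.69  1.52  0.    0.94 -1.9 ]
axes x,y,z: [[-0.928, -0.372, 0.013], [-0.372, 0.928, 0.005], [-0.014, -0.0, -1.0]]
shift cm [-0.55 -0.63  8.14]
```

View pics/pre.png

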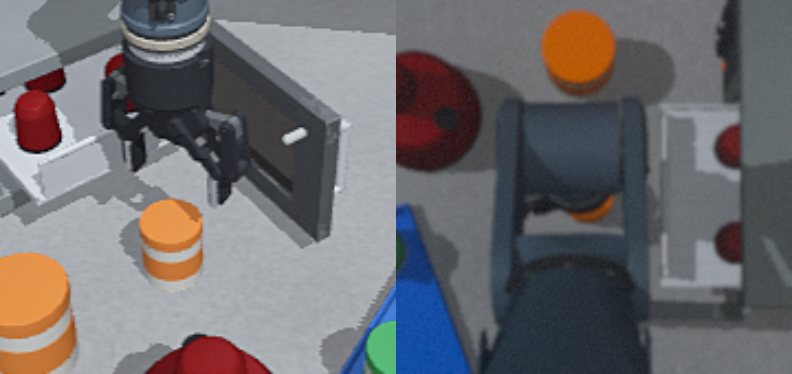

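The gripper is hovering above the pot (crop left: fingers at about (135,155) and (218,190), lid at (172,222)). It straddles the pot and is clear of the door, so I centre it and go down.

```bash
python3 -m creep '[{"slide":[-0.5,-0.5,0],"angular":[0,0,0],"claw":1},{"slide":[0,0,0],"angular":[0,0,0],"claw":1},{"slide":[0,0,0],"angular":[0,0,0],"claw":1}]'
python3 go.py .617 .137 .024
```

```text
t: 3.3
tcp_pos: [0.6253, 0.1366, 0.1138]
tool_rot: [-0.189, 0.982, -0.0, 0.003]
force: [-0.1, -0.2, 0.2]
finger_gap: 1.002
gripper_force: 0.0
t 3.3 p [0.6253 0.1366 0.1138] F [-0.1 -0.2  0.2] gap 1.0 grip 0.0 q [ 0.04  0.69  1.49  0.    0.96 -1.91]
axes x,y,z: [[-0.929, -0.371, -0.005], [-0.371, 0.929, -0.002], [0.005, 0.0, -1.0]]
shift cm [0.8  0.35 8.98]
```

```bash
python3 -m creep '[{"slide":[0.5,0,2.5],"angular":[0,0,0],"claw":1},{"slide":[0,0,2.5],"angular":[0,0,0],"claw":1},{"slide":[0,0,2],"angular":[0,0,0],"claw":1},{"slide":[0,0,0.5],"angular":[0,0,0],"claw":1},{"slide":[0,0,0],"angular":[0,0,0],"claw":1},{"slide":[0,0,0],"angular":[0,0,0],"claw":1},{"slide":[0,0,0],"angular":[0,0,0],"claw":1}]'
python3 go.py .617 .137 .024
```

```text
t: 3.88
tcp_pos: [0.62, 0.1347, 0.0382]
tool_rot: [-0.189, 0.982, -0.0, 0.002]
force: [-0.3, -0.7, 0.0]
finger_gap: 1.001
gripper_force: 0.0
t 3.88 p [0.62   0.1347 0.0382] F [-0.3 -0.7  0. ] gap 1.0 grip 0.0 q [ 0.04  0.79  1.54  0.    0.81 -1.91]
axes x,y,z: [[-0.929, -0.371, -0.003], [-0.371, 0.929, -0.001], [0.003, 0.0, -1.0]]
shift cm [0.2  0.33 1.41]
```

```bash
python3 -m creep '[{"slide":[0.2,0.3,1.3],"angular":[0,0,0],"claw":1},{"slide":[0,0,0],"angular":[0,0,0],"claw":1},{"slide":[0,0,0],"angular":[0,0,0],"claw":-1},{"slide":[0,0,0],"angular":[0,0,0],"claw":-1},{"slide":[0,0,0],"angular":[0,0,0],"claw":-1},{"slide":[0,0,0],"angular":[0,0,0],"claw":-1},{"slide":[0,0,0],"angular":[0,0,0],"claw":-1},{"slide":[0,0,0],"angular":[0,0,0],"claw":-1},{"slide":[0,0,0],"angular":[0,0,0],"claw":-1},{"slide":[0,0,0],"angular":[0,0,0],"claw":-1}]' 40
python3 go.py .458 .351 .15
```

```text
t: 4.72
tcp_pos: [0.6164, 0.1367, 0.0247]
tool_rot: [-0.189, 0.982, -0.0, 0.001]
force: [-1.2, -0.4, 6.7]
finger_gap: 0.713
gripper_force: 42.6
t 4.72 p [0.6164 0.1367 0.0247] F [-1.2 -0.4  6.7] gap 0.71 grip 42.6 q [ 0.04  0.81  1.55  0.    0.78 -1.91]
axes x,y,z: [[-0.929, -0.371, -0.002], [-0.371, 0.929, -0.001], [0.002, 0.0, -1.0]]
shift cm [  6.74  25.78 -12.56]
```

```bash
python3 -m creep '[{"slide":[0,0,-1],"angular":[0,0,0],"claw":-1},{"slide":[0,0,-2],"angular":[0,0,0],"claw":-1},{"slide":[0,0,-3],"angular":[0,0,0],"claw":-1},{"slide":[0,0,-3],"angular":[0,0,0],"claw":-1},{"slide":[0,0,-3],"angular":[0,0,0],"claw":-1},{"slide":[0.5,2,0],"angular":[0,0,0],"claw":-1},{"slide":[0.5,2.5,0],"angular":[0,0,0],"claw":-1},{"slide":[0.7,2.5,0],"angular":[0,0,0],"claw":-1},{"slide":[0.7,2.5,0],"angular":[0,0,0],"claw":-1},{"slide":[0.7,2.5,0],"angular":[0,0,0],"claw":-1}]' 
python3 -m creep '[{"slide":[0.7,2.5,0],"angular":[0,0,0],"claw":-1},{"slide":[0.7,2.5,0],"angular":[0,0,0],"claw":-1},{"slide":[0.7,2.5,0],"angular":[0,0,0],"claw":-1},{"slide":[0.7,2.5,0],"angular":[0,0,0],"claw":-1},{"slide":[0.5,2,0],"angular":[0,0,0],"claw":-1},{"slide":[0,1,0],"angular":[0,0,0],"claw":-1},{"slide":[0,0,0],"angular":[0,0,0],"claw":-1},{"slide":[0,0,0],"angular":[0,0,0],"claw":-1},{"slide":[0,0,0],"angular":[0,0,0],"claw":-1}]' 
python3 go.py .457 .353 .03
python3 - <<'E'
from h import *
from scipy.optimize import least_squares
t=viewer.snapshot("top");s=viewer.snapshot("side")
cv2.imwrite("pics/carry.png",np.hstack([cv2.resize(s[190:380,300:470],None,fx=2.2,fy=2.2),cv2.resize(t[150:340,100:270],None,fx=2.2,fy=2.2)]))
E
```

```text
t: 5.55
tcp_pos: [0.5411, 0.2372, 0.1435]
tool_rot: [-0.189, 0.982, 0.0, -0.0]
force: [0.6, -0.5, -2.2]
finger_gap: 0.713
gripper_force: 44.0
t: 6.3
tcp_pos: [0.4643, 0.3443, 0.1434]
tool_rot: [-0.189, 0.982, -0.0, 0.0]
force: [0.2, -0.2, -1.9]
finger_gap: 0.712
gripper_force: 44.0
t 6.3 p [0.4643 0.3443 0.1434] F [ 0.2 -0.2 -1.9] gap 0.71 grip 44.0 q [ 0.45  0.58  1.63 -0.    0.93 -1.5 ]
axes x,y,z: [[-0.929, -0.371, -0.001], [-0.371, 0.929, -0.001], [0.001, -0.0, -1.0]]
shift cm [ 0.36  1.09 11.34]
```

View pics/carry.png

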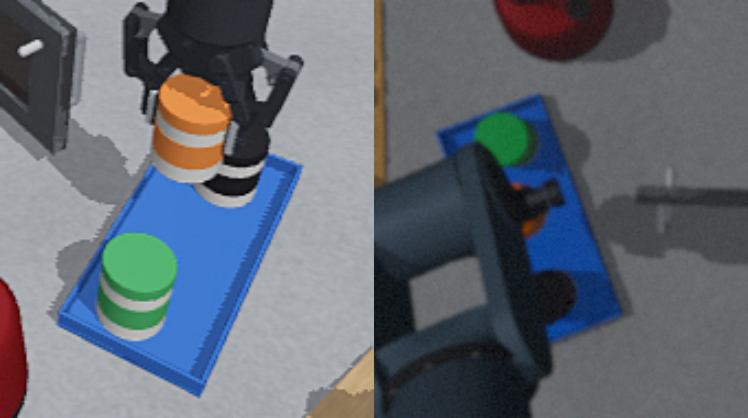

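The pot is held upright at crop (190,130). The free place between green (140,280) and black (235,165) is directly beneath, so I lower it.

```bash
python3 -m creep '[{"slide":[0.4,1.1,1],"angular":[0,0,0],"claw":-1},{"slide":[0,0,2],"angular":[0,0,0],"claw":-1},{"slide":[0,0,2],"angular":[0,0,0],"claw":-1},{"slide":[0,0,2],"angular":[0,0,0],"claw":-1},{"slide":[0,0,1.5],"angular":[0,0,0],"claw":-1},{"slide":[0,0,0.5],"angular":[0,0,0],"claw":-1},{"slide":[0,0,0],"angular":[0,0,0],"claw":-1},{"slide":[0,0,0],"angular":[0,0,0],"claw":-1},{"slide":[0,0,0],"angular":[0,0,0],"claw":-1}]' 
python3 go.py .457 .353 .0295
```

```text
t: 7.15
tcp_pos: [0.4563, 0.3542, 0.0541]
tool_rot: [-0.189, 0.982, 0.0, 0.001]
force: [-0.0, -0.0, -2.1]
finger_gap: 0.712
gripper_force: 44.0
t 7.15 p [0.4563 0.3542 0.0541] F [-0.  -0.  -2.1] gap 0.71 grip 44.0 q [ 0.47  0.72  1.68  0.    0.74 -1.48]
axes x,y,z: [[-0.929, -0.371, -0.002], [-0.371, 0.929, 0.0], [0.002, 0.001, -1.0]]
shift cm [-0.02 -0.14  2.46]
```

```bash
python3 -m creep '[{"slide":[0,0,1],"angular":[0,0,0],"claw":-1},{"slide":[0,0,0.8],"angular":[0,0,0],"claw":-1},{"slide":[0,0,0.5],"angular":[0,0,0],"claw":-1},{"slide":[0,0,0.2],"angular":[0,0,0],"claw":-1},{"slide":[0,0,0],"angular":[0,0,0],"claw":-1},{"slide":[0,0,0],"angular":[0,0,0],"claw":-1}]'
```

```text
t: 7.65
tcp_pos: [0.4552, 0.3535, 0.0287]
tool_rot: [-0.189, 0.982, -0.0, -0.0]
force: [-1.5, -0.3, 4.5]
finger_gap: 0.709
gripper_force: 44.0
```

Contact was felt at the expected height, so I release and rise.

```bash
python3 -m creep '[{"slide":[0,0,0],"angular":[0,0,0],"claw":0.9},{"slide":[0,0,0],"angular":[0,0,0],"claw":0.9},{"slide":[0,0,0],"angular":[0,0,0],"claw":0.9},{"slide":[0,0,0],"angular":[0,0,0],"claw":0.9},{"slide":[0,0,-1],"angular":[0,0,0],"claw":0.9},{"slide":[0,0,-2],"angular":[0,0,0],"claw":0.9},{"slide":[0,0,-4],"angular":[0,0,0],"claw":0.9},{"slide":[0,0,-4],"angular":[0,0,0],"claw":0.9},{"slide":[0,0,-4],"angular":[0,0,0],"claw":0.9},{"slide":[0,0,-4],"angular":[0,0,0],"claw":0.9}]'
python3 -m creep '[{"slide":[0,0,-4],"angular":[0,0,0],"claw":-1},{"slide":[0,0,-4],"angular":[0,0,0],"claw":-1},{"slide":[0,0,0],"angular":[0,0,0],"claw":-1},{"slide":[0,0,0],"angular":[0,0,0],"claw":-1},{"slide":[0,0,0],"angular":[0,0,0],"claw":-1}]'
python3 go.py
python3 - <<'E'
from h import *
n="side"; im=viewer.snapshot(n); t=viewer.snapshot("top"); cv2.imwrite("pics/placed.png",im)
c,st,m=blob(im,(5,150,100),(20,255,255),(330,240,440,330)); print(c,st,proj(n,[[.457,.354,.076]]),proj(n,[[.457,.354,.004]]))
E
```

```text
t: 8.48
tcp_pos: [0.4551, 0.3536, 0.2208]
tool_rot: [-0.189, 0.982, 0.0, 0.0]
force: [0.5, 0.1, -0.8]
finger_gap: 0.945
gripper_force: 0.0
t: 8.9
tcp_pos: [0.4548, 0.3535, 0.2984]
tool_rot: [-0.189, 0.982, -0.0, -0.0]
force: [0.2, 0.1, -1.3]
finger_gap: 0.24
gripper_force: 0.0
t 8.9 p [0.4548 0.3535 0.2984] F [ 0.2  0.1 -1.3] gap 0.24 grip 0.0 q [ 0.47  0.39  1.48  0.    1.28 -1.48]
axes x,y,z: [[-0.929, -0.371, 0.0], [-0.371, 0.929, -0.0], [-0.0, -0.0, -1.0]]
[386.9772404 280.0512091] [371 267  33  28 703] [[386.94496286 278.21587471]] [[381.57484404 301.59915074]]
```

View pics/placed.png

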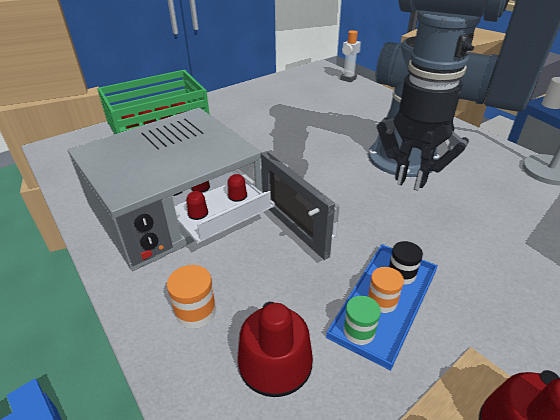

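The pot stands upright between its neighbours (lid at (387,280), matching the projected pose). Next I turn the shut gripper to push the rack.

```bash
python3 -m creep '[{"slide":[0,0,0],"angular":[0,0,0.12],"claw":-1},{"slide":[0,0,0],"angular":[0,0,0.12],"claw":-1},{"slide":[0,0,0],"angular":[0,0,0.12],"claw":-1},{"slide":[0,0,0],"angular":[0,0,0.12],"claw":-1},{"slide":[0,0,0],"angular":[0,0,0.12],"claw":-1},{"slide":[0,0,0],"angular":[0,0,0.12],"claw":-1},{"slide":[0,0,0],"angular":[0,0,0.12],"claw":-1},{"slide":[0,0,0],"angular":[0,0,0.12],"claw":-1}]'
python3 -m creep '[{"slide":[0,0,0],"angular":[0,0,0.12],"claw":-1},{"slide":[0,0,0],"angular":[0,0,0.12],"claw":-1},{"slide":[0,0,0],"angular":[0,0,0.12],"claw":-1},{"slide":[0,0,0],"angular":[0,0,0.12],"claw":-1},{"slide":[0,0,0],"angular":[0,0,0.12],"claw":-1},{"slide":[0,0,0],"angular":[0,0,0.12],"claw":-1},{"slide":[0,0,0],"angular":[0,0,0.12],"claw":-1},{"slide":[0,0,0],"angular":[0,0,0.12],"claw":-1},{"slide":[0,0,0],"angular":[0,0,0],"claw":-1}]'
python3 go.py .62 .18 .26
```

```text
t: 9.67
tcp_pos: [0.4546, 0.3533, 0.296]
tool_rot: [0.289, 0.957, -0.002, -0.002]
force: [0.5, -0.1, 0.1]
finger_gap: 0.001
gripper_force: 0.0
t: 10.42
tcp_pos: [0.4547, 0.3533, 0.2961]
tool_rot: [0.697, 0.717, -0.002, -0.001]
force: [0.3, -0.6, -1.1]
finger_gap: 0.005
gripper_force: 0.0
t 10.42 p [0.4547 0.3533 0.2961] F [ 0.3 -0.6 -1.1] gap 0.0 grip 0.0 q [0.47 0.39 1.48 0.   1.28 0.44]
axes x,y,z: [[-0.029, 1.0, -0.002], [1.0, 0.029, -0.004], [-0.004, -0.002, -1.0]]
shift cm [-17.79  16.04   3.58]
```

```bash
python3 -m creep '[{"slide":[-2,2,0],"angular":[0,0,0],"claw":-1},{"slide":[-2,2,0],"angular":[0,0,0],"claw":-1},{"slide":[-2,2,0],"angular":[0,0,0],"claw":-1},{"slide":[-2,2,0],"angular":[0,0,0],"claw":-1},{"slide":[-2,2,0],"angular":[0,0,0],"claw":-1},{"slide":[-2,2,0],"angular":[0,0,0],"claw":-1},{"slide":[-2,2,0],"angular":[0,0,0],"claw":-1},{"slide":[-2,2,0],"angular":[0,0,0],"claw":-1},{"slide":[0,0,0],"angular":[0,0,0],"claw":-1}]'
python3 -m creep '[{"slide":[0,0,0],"angular":[0,-0.1,0],"claw":-1},{"slide":[0,0,0],"angular":[0,-0.1,0],"claw":-1},{"slide":[0,0,0],"angular":[0,-0.1,0],"claw":-1},{"slide":[0,0,0],"angular":[0,-0.1,0],"claw":-1},{"slide":[0,0,0],"angular":[0,-0.1,0],"claw":-1},{"slide":[0,0,0],"angular":[0,0,0],"claw":-1}]'
python3 go.py .62 .12 .11
```

```text
t: 11.17
tcp_pos: [0.624, 0.1944, 0.2963]
tool_rot: [0.697, 0.717, -0.001, 0.001]
force: [-0.6, 0.1, 0.4]
finger_gap: -0.002
gripper_force: 0.0
t: 11.67
tcp_pos: [0.6184, 0.2022, 0.2943]
tool_rot: [0.671, 0.699, -0.175, 0.176]
force: [-0.3, 0.8, -0.2]
finger_gap: 0.004
gripper_force: 0.0
t 11.67 p [0.6184 0.2022 0.2943] F [-0.3  0.8 -0.2] gap 0.0 grip 0.0 q [ 0.35  0.62  1.18 -0.47  1.53  0.38]
axes x,y,z: [[-0.037, 0.876, -0.481], [0.999, 0.038, -0.008], [0.011, -0.481, -0.876]]
shift cm [ 1.67 -0.   20.11]
```

```bash
python3 -m creep '[{"slide":[0,0,0],"angular":[0,-0.12,0],"claw":-1},{"slide":[0,0,0],"angular":[0,-0.12,0],"claw":-1},{"slide":[0,0,0],"angular":[0,-0.12,0],"claw":-1},{"slide":[0,0,0],"angular":[0,-0.12,0],"claw":-1},{"slide":[0,0,0],"angular":[0,0,0],"claw":-1},{"slide":[0,0,0],"angular":[0,0,0],"claw":-1}]'
python3 go.py .613 .11 .112
```

```text
t: 12.17
tcp_pos: [0.6196, 0.199, 0.2955]
tool_rot: [0.613, 0.635, -0.329, 0.336]
force: [0.2, -0.6, -0.4]
finger_gap: -0.001
gripper_force: 0.0
t 12.17 p [0.6196 0.199  0.2955] F [ 0.2 -0.6 -0.4] gap -0.0 grip 0.0 q [ 0.48  0.78  1.11 -0.86  1.74  0.52]
axes x,y,z: [[-0.024, 0.558, -0.83], [0.999, 0.032, -0.007], [0.023, -0.829, -0.558]]
shift cm [10.27 -0.83 17.61]
```

```bash
python3 go.py .613 .085 .104; python3 -m creep '[{"slide":[0,-0.5,3],"angular":[0,0,0],"claw":-1},{"slide":[0,0,3],"angular":[0,0,0],"claw":-1},{"slide":[2,0,2],"angular":[0,0,0],"claw":-1},{"slide":[2,0,2],"angular":[0,0,0],"claw":-1},{"slide":[2,0,2],"angular":[0,0,0],"claw":-1},{"slide":[0,0,0],"angular":[0,0,0],"claw":-1},{"slide":[0,0,0],"angular":[0,0,0],"claw":-1}]'
python3 go.py .613 .085 .104
python3 - <<'E'
from h import *
cv2.imwrite("pics/rk.png",np.hstack([cv2.resize(viewer.snapshot(n)[60:340,b:b+280],None,fx=1.4,fy=1.4) for n,b in (("side",100),("top",170))]))
E
```

```text
t 12.17 p [0.6196 0.199  0.2955] F [ 0.2 -0.6 -0.4] gap -0.0 grip 0.0 q [ 0.48  0.78  1.11 -0.86  1.74  0.52]
axes x,y,z: [[-0.024, 0.558, -0.83], [0.999, 0.032, -0.007], [0.023, -0.829, -0.558]]
shift cm [ 9.54 -0.91 20.13]
t: 12.75
tcp_pos: [0.6174, 0.1307, 0.1823]
tool_rot: [0.615, 0.633, -0.328, 0.337]
force: [0.7, -0.3, 1.3]
finger_gap: 0.002
gripper_force: 0.0
t 12.75 p [0.6174 0.1307 0.1823] F [ 0.7 -0.3  1.3] gap 0.0 grip 0.0 q [ 0.4   0.86  1.3  -0.89  1.51  0.68]
axes x,y,z: [[-0.017, 0.558, -0.83], [1.0, 0.028, -0.001], [0.023, -0.83, -0.558]]
shift cm [ 3.95 -0.56  8.15]
```

View pics/rk.png

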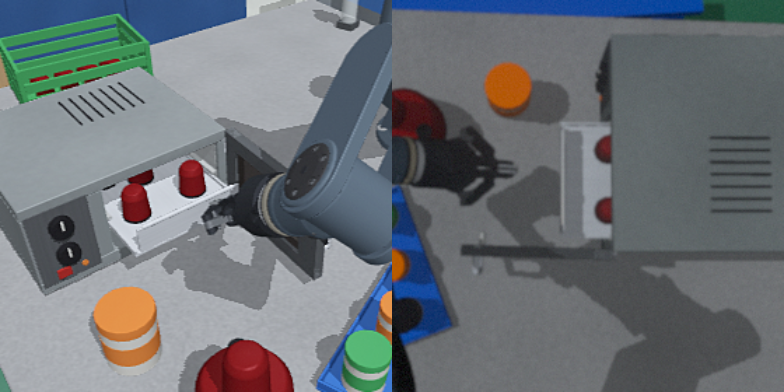

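The shut gripper is tilted in front of the rack plate (top crop: tips at (515,168), plate at (562,180)), clear of the door and housing. I go down to pushing height.

```bash
python3 -m creep '[{"slide":[0.8,-0.2,1.6],"angular":[0,0,0],"claw":-1},{"slide":[0.8,-0.2,1.6],"angular":[0,0,0],"claw":-1},{"slide":[0.8,0,1.6],"angular":[0,0,0],"claw":-1},{"slide":[0.8,0,1.6],"angular":[0,0,0],"claw":-1},{"slide":[0.4,0,0.8],"angular":[0,0,0],"claw":-1},{"slide":[0,0,0],"angular":[0,0,0],"claw":-1},{"slide":[0,0,0],"angular":[0,0,0],"claw":-1},{"slide":[0,0,0],"angular":[0,0,0],"claw":-1}]'
python3 go.py .613 .07 .104
```

```text
t: 13.52
tcp_pos: [0.6158, 0.0934, 0.1134]
tool_rot: [0.615, 0.633, -0.326, 0.339]
force: [-0.3, -0.5, -0.5]
finger_gap: 0.003
gripper_force: 0.0
t 13.52 p [0.6158 0.0934 0.1134] F [-0.3 -0.5 -0.5] gap 0.0 grip 0.0 q [ 0.35  0.93  1.37 -0.93  1.39  0.77]
axes x,y,z: [[-0.015, 0.557, -0.83], [0.999, 0.032, 0.003], [0.028, -0.83, -0.558]]
shift cm [-0.52 -0.36  2.45]
```

```bash
python3 -m creep '[{"slide":[0.1,-0.2,1],"angular":[0,0,0],"claw":-1},{"slide":[-0.5,0,1],"angular":[0,0,0],"claw":-1},{"slide":[-0.22,0,0.33],"angular":[0,0,0],"claw":-1},{"slide":[-0.22,0,0.33],"angular":[0,0,0],"claw":-1},{"slide":[-0.22,0,0.33],"angular":[0,0,0],"claw":-1},{"slide":[-0.22,0,0.33],"angular":[0,0,0],"claw":-1},{"slide":[-0.22,0,0.33],"angular":[0,0,0],"claw":-1},{"slide":[-0.22,0,0.33],"angular":[0,0,0],"claw":-1}]'
python3 -m creep '[{"slide":[-0.22,0,0.33],"angular":[0,0,0],"claw":-1},{"slide":[-0.22,0,0.33],"angular":[0,0,0],"claw":-1},{"slide":[-0.22,0,0.33],"angular":[0,0,0],"claw":-1}]'
python3 go.py .6145 -.036 .104
```

```text
t: 14.18
tcp_pos: [0.6145, 0.0508, 0.1038]
tool_rot: [0.614, 0.634, -0.326, 0.338]
force: [-0.0, 5.8, 1.3]
finger_gap: 0.005
gripper_force: 2.8
t: 14.43
tcp_pos: [0.615, 0.0391, 0.1039]
tool_rot: [0.614, 0.634, -0.326, 0.338]
force: [-0.1, 5.2, 1.5]
finger_gap: 0.003
gripper_force: 2.8
t 14.43 p [0.615  0.0391 0.1039] F [-0.1  5.2  1.5] gap 0.0 grip 2.8 q [ 0.27  0.92  1.44 -0.99  1.31  0.79]
axes x,y,z: [[-0.017, 0.558, -0.829], [0.999, 0.032, 0.002], [0.028, -0.829, -0.559]]
shift cm [-4.21 -0.29  6.22]
```

```bash
python3 -m creep '[{"slide":[-0.25,0,0.37],"angular":[0,0,0],"claw":-1},{"slide":[-0.28,0,0.42],"angular":[0,0,0],"claw":-1},{"slide":[-0.28,0,0.42],"angular":[0,0,0],"claw":-1},{"slide":[-0.28,0,0.42],"angular":[0,0,0],"claw":-1},{"slide":[-0.28,0,0.42],"angular":[0,0,0],"claw":-1},{"slide":[-0.28,0,0.42],"angular":[0,0,0],"claw":-1},{"slide":[-0.28,0,0.42],"angular":[0,0,0],"claw":-1},{"slide":[-0.28,0,0.42],"angular":[0,0,0],"claw":-1},{"slide":[-0.28,0,0.42],"angular":[0,0,0],"claw":-1},{"slide":[-0.28,0,0.42],"angular":[0,0,0],"claw":-1}]'
python3 -m creep '[{"slide":[-0.22,0,0.33],"angular":[0,0,0],"claw":-1},{"slide":[-0.17,0,0.25],"angular":[0,0,0],"claw":-1},{"slide":[-0.17,0,0.25],"angular":[0,0,0],"claw":-1}]'
python3 go.py .6145 -.036 .104
```

```text
t: 15.27
tcp_pos: [0.6164, -0.0107, 0.1039]
tool_rot: [0.614, 0.634, -0.326, 0.338]
force: [-0.8, 6.5, 2.4]
finger_gap: -0.001
gripper_force: 3.1
t: 15.52
tcp_pos: [0.6166, -0.0208, 0.1038]
tool_rot: [0.614, 0.634, -0.326, 0.338]
force: [-0.9, 5.7, 2.5]
finger_gap: -0.001
gripper_force: 3.1
t 15.52 p [ 0.6166 -0.0208  0.1038] F [-0.9  5.7  2.5] gap -0.0 grip 3.1 q [ 0.18  0.91  1.5  -1.06  1.23  0.8 ]
axes x,y,z: [[-0.017, 0.558, -0.83], [0.999, 0.032, 0.002], [0.027, -0.829, -0.558]]
shift cm [-0.86 -0.26  1.24]
```

Still sliding at about 6 N. I continue in small steps until the force rises at the back wall.

```bash
for i in 1; do :; done; python3 -m creep '[{"slide":[-0.17,0,0.25],"angular":[0,0,0],"claw":-1},{"slide":[-0.17,0,0.25],"angular":[0,0,0],"claw":-1},{"slide":[-0.17,0,0.25],"angular":[0,0,0],"claw":-1},{"slide":[0,0,0],"angular":[0,0,0],"claw":-1}]'
python3 -m creep '[{"slide":[-0.11,0,0.17],"angular":[0,0,0],"claw":-1},{"slide":[-0.11,0,0.17],"angular":[0,0,0],"claw":-1},{"slide":[0,0,0],"angular":[0,0,0],"claw":-1}]'
python3 go.py
```

```text
t: 15.85
tcp_pos: [0.6168, -0.0304, 0.1038]
tool_rot: [0.614, 0.634, -0.327, 0.338]
force: [0.2, 3.0, -0.3]
finger_gap: 0.003
gripper_force: 1.8
t: 16.1
tcp_pos: [0.617, -0.0344, 0.1038]
tool_rot: [0.614, 0.634, -0.327, 0.338]
force: [-0.6, 5.0, 1.9]
finger_gap: -0.0
gripper_force: 2.2
t 16.1 p [ 0.617  -0.0344  0.1038] F [-0.6  5.   1.9] gap -0.0 grip 2.2 q [ 0.16  0.9   1.52 -1.07  1.22  0.8 ]
axes x,y,z: [[-0.017, 0.557, -0.83], [0.999, 0.032, 0.001], [0.027, -0.83, -0.558]]
```

```bash
python3 -m creep '[{"slide":[-0.11,0,0.17],"angular":[0,0,0],"claw":-1},{"slide":[-0.11,0,0.17],"angular":[0,0,0],"claw":-1},{"slide":[0,0,0],"angular":[0,0,0],"claw":-1}]'
python3 -m creep '[{"slide":[-0.11,0,0.17],"angular":[0,0,0],"claw":-1},{"slide":[-0.11,0,0.17],"angular":[0,0,0],"claw":-1},{"slide":[0,0,0],"angular":[0,0,0],"claw":-1}]'
```

```text
t: 16.35
tcp_pos: [0.6172, -0.0381, 0.1038]
tool_rot: [0.614, 0.634, -0.327, 0.338]
force: [-0.1, 6.2, 2.7]
finger_gap: 0.001
gripper_force: 2.9
t: 16.6
tcp_pos: [0.6192, -0.0391, 0.1038]
tool_rot: [0.614, 0.635, -0.323, 0.339]
force: [0.2, 15.8, 4.6]
finger_gap: 0.002
gripper_force: 8.6
```

The force rose to 16 N at the expected home position, so the rack is against the back wall. I back out and stand the tool upright.

```bash
python3 -m creep '[{"slide":[0.5,0,-0.8],"angular":[0,0,0],"claw":-1},{"slide":[1.2,0,-1.8],"angular":[0,0,0],"claw":-1},{"slide":[1.4,0,-2.1],"angular":[0,0,0],"claw":-1},{"slide":[1.4,0,-2.1],"angular":[0,0,0],"claw":-1},{"slide":[0,0,-3],"angular":[0,0,0],"claw":-1},{"slide":[-2,0,-3],"angular":[0,0,0],"claw":-1},{"slide":[-2,0,-3],"angular":[0,0,0],"claw":-1},{"slide":[-2,0,-3],"angular":[0,0,0],"claw":-1},{"slide":[-2,0,-1],"angular":[0,0,0],"claw":-1}]'
python3 -m creep '[{"slide":[0,0,0],"angular":[0,0.12,0],"claw":-1},{"slide":[0,0,0],"angular":[0,0.12,0],"claw":-1},{"slide":[0,0,0],"angular":[0,0.12,0],"claw":-1},{"slide":[0,0,0],"angular":[0,0.12,0],"claw":-1},{"slide":[0,0,0],"angular":[0,0.12,0],"claw":-1},{"slide":[0,0,0],"angular":[0,0.12,0],"claw":-1},{"slide":[0,0,0],"angular":[0,0.12,0],"claw":-1},{"slide":[0,0,0],"angular":[0,0.12,0],"claw":-1},{"slide":[0,0,0],"angular":[0,0,0],"claw":-1}]'
python3 go.py .44 .156 .3
python3 - <<'E'
from h import *
cv2.imwrite("pics/home.png",np.hstack([cv2.resize(viewer.snapshot(n)[60:300,b:b+280],None,fx=1.4,fy=1.4) for n,b in (("side",100),("top",190))]))
E
```

```text
t: 17.35
tcp_pos: [0.6133, 0.1045, 0.246]
tool_rot: [0.614, 0.634, -0.326, 0.339]
force: [0.2, 0.1, -0.1]
finger_gap: 0.001
gripper_force: 0.0
t: 18.1
tcp_pos: [0.6129, 0.0972, 0.2437]
tool_rot: [0.698, 0.716, -0.006, 0.007]
force: [0.2, -0.1, 0.3]
finger_gap: -0.001
gripper_force: 0.0
t 18.1 p [0.6129 0.0972 0.2437] F [ 0.2 -0.1  0.3] gap -0.0 grip 0.0 q [-0.01  0.51  1.43 -0.02  1.2  -0.03]
axes x,y,z: [[-0.025, 1.0, -0.019], [1.0, 0.025, 0.001], [0.001, -0.019, -1.0]]
shift cm [  6.2  -17.13  -5.77]
```

View pics/home.png

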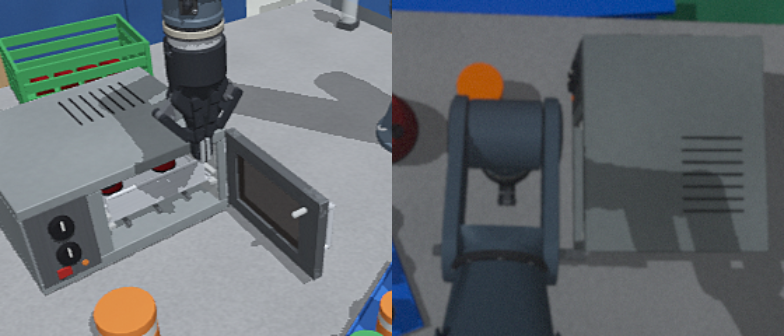

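The rack plate (side crop about (155,190)) now sits inside the chamber with the caps upright behind it, at (113,187) and (163,167). Next is the door: rise, turn 90° and cross over to its outer side.

```bash
python3 -m creep '[{"slide":[0,0,-2],"angular":[0,0,-0.12],"claw":-1},{"slide":[0,0,-2],"angular":[0,0,-0.12],"claw":-1},{"slide":[0,0,-2],"angular":[0,0,-0.12],"claw":-1},{"slide":[0,0,0],"angular":[0,0,-0.12],"claw":-1},{"slide":[0,0,0],"angular":[0,0,-0.12],"claw":-1},{"slide":[0,0,0],"angular":[0,0,-0.12],"claw":-1},{"slide":[0,0,0],"angular":[0,0,-0.12],"claw":-1}]'
python3 -m creep '[{"slide":[0,0,0],"angular":[0,0,-0.12],"claw":-1},{"slide":[0,0,0],"angular":[0,0,-0.12],"claw":-1},{"slide":[0,0,0],"angular":[0,0,-0.12],"claw":-1},{"slide":[0,0,0],"angular":[0,0,-0.12],"claw":-1},{"slide":[0,0,0],"angular":[0,0,-0.12],"claw":-1},{"slide":[0,0,0],"angular":[0.0,0,-0.11],"claw":-1},{"slide":[0,0,0],"angular":[0,0,0],"claw":-1}]'
python3 go.py .43 .156 .3
```

```text
t: 18.78
tcp_pos: [0.6116, 0.1047, 0.3022]
tool_rot: [0.339, 0.941, -0.011, 0.003]
force: [0.5, -0.5, -0.2]
finger_gap: 0.003
gripper_force: 0.0
t: 19.37
tcp_pos: [0.6116, 0.1047, 0.302]
tool_rot: [-0.007, 1.0, -0.011, -0.001]
force: [-0.5, 0.1, -0.0]
finger_gap: 0.002
gripper_force: 0.0
t 19.37 p [0.6116 0.1047 0.302 ] F [-0.5  0.1 -0. ] gap 0.0 grip 0.0 q [ 0.    0.46  1.35 -0.02  1.33 -1.58]
axes x,y,z: [[-1.0, -0.014, 0.002], [-0.014, 1.0, -0.022], [-0.001, -0.022, -1.0]]
shift cm [18.09  5.39  0.11]
```

```bash
python3 -m creep '[{"slide":[3,0.8,0],"angular":[0,0,0],"claw":-1},{"slide":[3,0.8,0],"angular":[0,0,0],"claw":-1},{"slide":[3,0.8,0],"angular":[0,0,0],"claw":-1},{"slide":[3,0.8,0],"angular":[0,0,0],"claw":-1},{"slide":[3,0.8,0],"angular":[0,0,0],"claw":-1},{"slide":[3,0.8,0],"angular":[0,0,0],"claw":-1},{"slide":[0,0,0],"angular":[0,0,0],"claw":-1},{"slide":[0,0,0],"angular":[0,0,0],"claw":-1}]'
python3 go.py .44 .152 .145
```

```text
t: 20.03
tcp_pos: [0.43, 0.1502, 0.3018]
tool_rot: [-0.005, 1.0, -0.011, -0.0]
force: [1.1, -0.1, -0.8]
finger_gap: -0.001
gripper_force: 0.0
t 20.03 p [0.43   0.1502 0.3018] F [ 1.1 -0.1 -0.8] gap -0.0 grip 0.0 q [ 0.1   0.21  1.74 -0.02  1.19 -1.47]
axes x,y,z: [[-1.0, -0.011, 0.0], [-0.011, 1.0, -0.021], [-0.0, -0.021, -1.0]]
shift cm [-1.01  0.5  15.67]
```

```bash
python3 -m creep '[{"slide":[0,0,3],"angular":[0,0,0],"claw":-1},{"slide":[0,0,3],"angular":[0,0,0],"claw":-1},{"slide":[0,0,3],"angular":[0,0,0],"claw":-1},{"slide":[0,0.2,3],"angular":[0,0,0],"claw":-1},{"slide":[0,0.2,3],"angular":[0,0,0],"claw":-1},{"slide":[0,0,0.5],"angular":[0,0,0],"claw":-1},{"slide":[0,0,0],"angular":[0,0,0],"claw":-1},{"slide":[0,0,0],"angular":[0,0,0],"claw":-1}]'
python3 -m creep '[{"slide":[-1,0,0],"angular":[0,0,0],"claw":-1},{"slide":[-0.7,0,0],"angular":[0,0,0],"claw":-1},{"slide":[-0.7,0,0],"angular":[0,0,0],"claw":-1},{"slide":[-0.7,0,0],"angular":[0,0,0],"claw":-1},{"slide":[-0.7,0,0],"angular":[0,0,0],"claw":-1},{"slide":[0,0,0],"angular":[0,0,0],"claw":-1}]'
python3 go.py
```

```text
t: 20.7
tcp_pos: [0.4333, 0.1502, 0.1471]
tool_rot: [-0.005, 1.0, -0.01, 0.001]
force: [0.5, 0.2, 1.4]
finger_gap: 0.001
gripper_force: 0.0
t: 21.2
tcp_pos: [0.4725, 0.1504, 0.1473]
tool_rot: [-0.005, 1.0, -0.01, 0.002]
force: [0.4, 0.4, 0.0]
finger_gap: -0.001
gripper_force: 0.0
t 21.2 p [0.4725 0.1504 0.1473] F [0.4 0.4 0. ] gap -0.0 grip 0.0 q [ 0.09  0.49  1.83 -0.03  0.82 -1.47]
axes x,y,z: [[-1.0, -0.01, -0.004], [-0.01, 1.0, -0.02], [0.004, -0.02, -1.0]]
```

```bash
python3 -m creep '[{"slide":[-0.9,0.14,0],"angular":[0,0,0.05],"claw":-1},{"slide":[-0.9,0.14,0],"angular":[0,0,0.05],"claw":-1},{"slide":[-0.9,0.14,0],"angular":[0,0,0.05],"claw":-1},{"slide":[-0.9,0.14,0],"angular":[0,0,0.05],"claw":-1},{"slide":[-0.9,0.14,0],"angular":[0,0,0.05],"claw":-1},{"slide":[-0.9,0.14,0],"angular":[0,0,0.05],"claw":-1},{"slide":[-0.9,0.14,0],"angular":[0,0,0.05],"claw":-1},{"slide":[-0.9,0.14,0],"angular":[0,0,0.05],"claw":-1},{"slide":[-0.9,0.14,0],"angular":[0,0,0.05],"claw":-1},{"slide":[-0.9,0.14,0],"angular":[0,0,0.05],"claw":-1}]'
cat > door.py <<'E'
from h import *
s=manip.sense(); h=np.array([.4945,-.0292]); r=s['tcp_pos'][:2]-h; A=R.from_quat(s['tool_rot']).as_matrix()
th=np.arctan2(A[1,1],A[0,1])
n=np.array([np.sin(th),-np.cos(th)]);d=np.array([np.cos(th),np.sin(th)])
print("t",s['t'],"tool yaw - oven",th-.030,"in tool/door frame: normal",r@n,"along",r@d,"z",s['tcp_pos'][2],"F",s['force'])
E
python3 door.py
```

```text
t: 22.03
tcp_pos: [0.5596, 0.1449, 0.1466]
tool_rot: [0.244, 0.97, -0.01, 0.002]
force: [-0.2, -0.2, -0.0]
finger_gap: -0.004
gripper_force: 0.3
t 22.0333 tool yaw - oven 1.0485441861788607 in tool/door frame: normal -0.02494187944598228 along 0.1841726904193198 z 0.14663721834180277 F [-0.23002242 -0.20001369 -0.00845266]
```

```bash
python3 -m creep '[{"slide":[-0.92,0.13,0],"angular":[0,0,0.05],"claw":-1},{"slide":[-0.92,0.13,0],"angular":[0,0,0.05],"claw":-1},{"slide":[-0.92,0.13,0],"angular":[0,0,0.05],"claw":-1},{"slide":[-0.92,0.13,0],"angular":[0,0,0.05],"claw":-1},{"slide":[-0.92,0.13,0],"angular":[0,0,0.05],"claw":-1},{"slide":[-0.92,0.13,0],"angular":[0,0,0.05],"claw":-1},{"slide":[-0.92,0.13,0],"angular":[0,0,0.05],"claw":-1},{"slide":[-0.92,0.13,0],"angular":[0,0,0.05],"claw":-1},{"slide":[-0.92,0.13,0],"angular":[0,0,0.05],"claw":-1},{"slide":[-0.92,0.13,0],"angular":[0,0,0.05],"claw":-1}]'
python3 door.py
python3 - <<'E'
from h import *
cv2.imwrite("pics/door.png",np.hstack([cv2.resize(viewer.snapshot(n)[60:300,b:b+280],None,fx=1.4,fy=1.4) for n,b in (("side",100),("top",190))]))
E
```

```text
t: 22.87
tcp_pos: [0.6367, 0.0949, 0.1475]
tool_rot: [0.476, 0.879, -0.009, 0.004]
force: [-0.1, 1.2, 0.4]
finger_gap: -0.004
gripper_force: 0.3
t 22.8667 tool yaw - oven 0.5484384430630904 in tool/door frame: normal -0.026189089790912376 along 0.18696024490356272 z 0.1475029540348142 F [-0.07369259  1.18881096  0.38680918]
```

View pics/door.png

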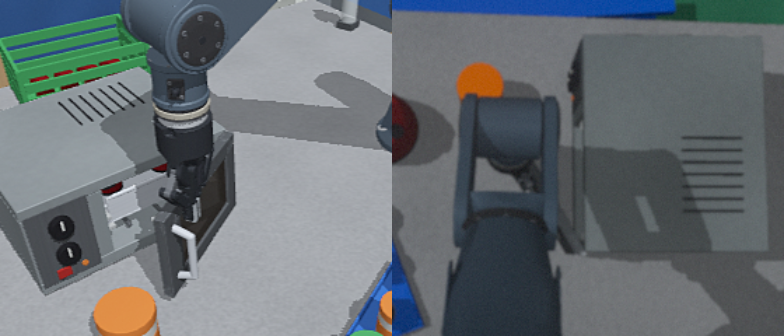

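The door follows the fingers (side crop: door at (195,230), about 0.55 rad). I continue, slowing near the catch.

```bash
python3 -m creep '[{"slide":[-0.92,0.13,0],"angular":[0,0,0.05],"claw":-1},{"slide":[-0.92,0.13,0],"angular":[0,0,0.05],"claw":-1},{"slide":[-0.92,0.13,0],"angular":[0,0,0.05],"claw":-1},{"slide":[-0.92,0.13,0],"angular":[0,0,0.05],"claw":-1},{"slide":[-0.92,0.13,0],"angular":[0,0,0.05],"claw":-1},{"slide":[-0.92,0.13,0],"angular":[0,0,0.05],"claw":-1},{"slide":[-0.92,0.13,0],"angular":[0,0,0.05],"claw":-1},{"slide":[-0.92,0.13,0],"angular":[0,0,0.05],"claw":-1},{"slide":[-0.55,0.08,0],"angular":[0,0,0.03],"claw":-1},{"slide":[0,0,0],"angular":[0,0,0],"claw":-1}]'
python3 door.py
```

```text
t: 23.8
tcp_pos: [0.6774, 0.0259, 0.1493]
tool_rot: [0.652, 0.758, -0.007, 0.007]
force: [-0.3, 0.4, -0.2]
finger_gap: 0.001
gripper_force: 0.0
t 23.8 tool yaw - oven 0.12046797808255447 in tool/door frame: normal -0.027034671710105977 along 0.1891010189858336 z 0.1493057698429696 F [-0.34035684  0.41292082 -0.24346256]
```

```bash
python3 -m creep '[{"slide":[-0.4,0.05,0],"angular":[0,0,0.02],"claw":-1},{"slide":[-0.4,0.05,0],"angular":[0,0,0.02],"claw":-1},{"slide":[-0.4,0.05,0],"angular":[0,0,0.02],"claw":-1},{"slide":[-0.3,0,0],"angular":[0,0,0.02],"claw":-1},{"slide":[0,0,0],"angular":[0,0,0],"claw":-1}]'
python3 door.py
python3 -m creep '[{"slide":[-0.3,0,0],"angular":[0,0,0.02],"claw":-1},{"slide":[-0.3,0,0],"angular":[0,0,0],"claw":-1},{"slide":[0,0,0],"angular":[0,0,0],"claw":-1}]'
python3 door.py
```

```text
t: 24.22
tcp_pos: [0.6808, 0.0114, 0.1497]
tool_rot: [0.682, 0.731, -0.007, 0.007]
force: [-0.0, 0.6, 0.2]
finger_gap: 0.0
gripper_force: 0.0
t 24.2167 tool yaw - oven 0.039811591352183 in tool/door frame: normal -0.0274601882706799 along 0.1886992791480803 z 0.14974335420217524 F [-0.02971141  0.58697125  0.22975028]
t: 24.47
tcp_pos: [0.6811, 0.0058, 0.1499]
tool_rot: [0.689, 0.725, -0.007, 0.007]
force: [-0.5, 0.3, -0.3]
finger_gap: 0.005
gripper_force: 0.1
t 24.4667 tool yaw - oven 0.020757989390136733 in tool/door frame: normal -0.025459697978387222 along 0.18811659711964154 z 0.14987003298303372 F [-0.48745779  0.31789672 -0.26823408]
```

```bash
python3 -m creep '[{"slide":[-0.2,0,0],"angular":[0,0,0],"claw":-1},{"slide":[-0.2,0,0],"angular":[0,0,0],"claw":-1},{"slide":[0,0,0],"angular":[0,0,0],"claw":-1}]' | grep -E "pos|force"
python3 -m creep '[{"slide":[-0.2,0,0],"angular":[0,0,0],"claw":-1},{"slide":[0,0,0],"angular":[0,0,0],"claw":-1}]' | grep -E "pos|force"
python3 -m creep '[{"slide":[-0.2,0,0],"angular":[0,0,0],"claw":-1},{"slide":[0,0,0],"angular":[0,0,0],"claw":-1}]' | grep -E "pos|force"
```

```text
tcp_pos: [0.6813, 0.0035, 0.1499]
force: [0.8, 5.2, 0.2]
gripper_force: 2.8
tcp_pos: [0.6813, 0.0034, 0.1499]
force: [2.2, 10.1, 0.2]
gripper_force: 4.9
tcp_pos: [0.6813, 0.0034, 0.1499]
force: [1.3, 13.5, 1.6]
gripper_force: 7.0
```

Firm stop: 13.5 N with no more travel, at the depth expected for a shut door. I back off and verify numerically from the images.

```bash
python3 -m creep '[{"slide":[0.5,0,0],"angular":[0,0,0],"claw":-1},{"slide":[1,0,0],"angular":[0,0,0],"claw":-1},{"slide":[2,0,0],"angular":[0,0,0],"claw":-1},{"slide":[2,0,0],"angular":[0,0,0],"claw":-1},{"slide":[1,0,-3],"angular":[0,0,0],"claw":-1},{"slide":[0,0,-4],"angular":[0,0,0],"claw":-1},{"slide":[0,0,-4],"angular":[0,0,0],"claw":-1},{"slide":[0,0,-4],"angular":[0,0,0],"claw":-1}]' | grep -E "t:|pos|force"
python3 -m creep '[{"slide":[0,-4,0],"angular":[0,0,0],"claw":-1},{"slide":[0,-4,0],"angular":[0,0,0],"claw":-1},{"slide":[0,-4,0],"angular":[0,0,0],"claw":-1},{"slide":[0,-4,0],"angular":[0,0,0],"claw":-1},{"slide":[2,-4,0],"angular":[0,0,0],"claw":-1},{"slide":[3,-1,0],"angular":[0,0,0],"claw":-1},{"slide":[3,0,0],"angular":[0,0,0],"claw":-1},{"slide":[0,0,0],"angular":[0,0,0],"claw":-1},{"slide":[0,0,0],"angular":[0,0,0],"claw":-1}]'| grep -E "t:|pos|force"
python3 - <<'E'
from h import *
import io,contextlib
with contextlib.redirect_stdout(io.StringIO()): import fit
def W(x,y,z): return [*fit.world([x,y]),z]
t=viewer.snapshot("top"); s=viewer.snapshot("side")
cv2.imwrite("pics/fin_t.png",t); cv2.imwrite("pics/fin_s.png",s)
g=cv2.cvtColor(t,cv2.COLOR_BGR2GRAY).astype(int)
# brightness profile across the oven front at several oven y, z=.184 ; x from -.22 to -.13
for y in(-.15,-.1,-.05,0,.03,.06):
    xs=np.arange(-.23,-.13,.0025); uv=proj("top",[W(x,y,.184) for x in xs])
    print("top y",y,[g[int(round(b)),int(round(a))] for a,b in uv])
# side: predicted door free-edge top corner (outer) for angles
for th in(0,.03,.06,.15):
    h=np.array([-.15,-.175]); c=h+[-.245*np.sin(th)-.018*np.cos(th),.245*np.cos(th)-.018*np.sin(th)]
    print(th,proj("side",[W(*c,.184)]),proj("side",[W(*c,.03)]),proj("top",[W(*c,.184)]))
gs=cv2.cvtColor(s,cv2.COLOR_BGR2GRAY).astype(int)
u=proj("side",[W(-.168,.07,.11)])[0].round().astype(int); print("side row",u[1],"cols",u[0]-20,gs[u[1],u[0]-20:u[0]+20].tolist())
c,st,m=blob(s,(5,150,100),(20,255,255),(330,240,440,330)); print("pot",c,st)
E
```

```text
t: 25.72
tcp_pos: [0.6774, 0.0658, 0.2999]
tool_rot: [0.689, 0.725, -0.008, 0.007]
force: [1.0, 0.0, 1.5]
gripper_force: 0.0
t: 26.47
tcp_pos: [0.4667, 0.1344, 0.2976]
tool_rot: [0.688, 0.726, -0.007, 0.008]
force: [0.0, -0.4, -0.2]
gripper_force: 0.0
top y -0.15 [np.int64(102), np.int64(104), np.int64(99), np.int64(95), np.int64(103), np.int64(102), np.int64(102), np.int64(103), np.int64(100), np.int64(101), np.int64(101), np.int64(101), np.int64(99), np.int64(100), np.int64(104), np.int64(100), np.int64(100), np.int64(101), np.int64(95), np.int64(71), np.int64(49), np.int64(42), np.int64(38), np.int64(45), np.int64(42), np.int64(50), np.int64(58), np.int64(71), np.int64(73), np.int64(65), np.int64(66), np.int64(58), np.int64(67), np.int64(79), np.int64(88), np.int64(95), np.int64(94), np.int64(89), np.int64(91), np.int64(95)]
top y -0.1 [np.int64(98), np.int64(102), np.int64(101), np.int64(99), np.int64(100), np.int64(101), np.int64(100), np.int64(99), np.int64(99), np.int64(103), np.int64(101), np.int64(101), np.int64(99), np.int64(100), np.int64(101), np.int64(107), np.int64(102)
[... 2587 characters left out ...]
64(87), np.int64(90), np.int64(91), np.int64(92), np.int64(89), np.int64(90)]
0 [[167.14889923 196.37796087]] [[179.52142597 250.10115136]] [[318.39087404 131.31198674]]
0.03 [[169.02672187 197.99315206]] [[181.2596927  251.79061391]] [[315.20761506 131.57557037]]
0.06 [[171.01777912 199.57786894]] [[183.09666558 253.44708201]] [[312.03365068 131.93346104]]
0.15 [[177.65989173 204.12383926]] [[189.18866402 258.19313561]] [[302.59461298 133.57013891]]
side row 224 cols 153 [71, 78, 77, 76, 75, 76, 76, 75, 75, 72, 77, 75, 73, 69, 101, 122, 120, 125, 79, 47, 69, 79, 77, 75, 76, 74, 74, 77, 80, 58, 45, 38, 107, 162, 175, 171, 166, 155, 101, 51]
pot [386.9772404 280.0512091] [371 267  33  28 703]
```

```bash
python3 -c "
from station import ticket
print(ticket.sign_off())"
```

```text
the job is handed in; nothing more can be done
None
```

The job is handed in: the orange-lidded pot stands upright between the other two in the drip tray, the rack is against the back wall with the caps upright when last seen before shutting, and the door is shut flat on the oven front, which is past the catch crest.

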